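# Fit the yellow tin back into its tight row on the hall shelf

### The arm

A 6-joint arm with a two-finger parallel gripper is mounted at the origin on the work surface. World frame = base frame: x ahead of the robot, y to its left, z up, the work surface at z = 0. Lengths are in m, angles in rad, forces in N, time in s.
With the tool pointing down it reaches from about 0.3 to 0.775 m from the base axis. Payload 14.6 kg.
Tool frame: the origin (TCP) lies where the fingers leave the gripper's body, on its centre line; the fingertips stand 97 mm ahead of it and the grasp point (between the pads) lies 78 mm ahead of it (env.tcp_to_tips is the distance from the TCP to the fingertips, in m); z points along the fingers, y is the line along which they close (so a half turn about z gives the same grasp; the last joint's range is limited). The gripper opens to 94 mm and grips with 3 to 60 N. Pads are 16 mm wide; open, the fingers measure 119 mm over their backs; the gripper's body (75 mm by 177 mm) begins 78 mm behind the grasp point.
Start: joints at [1.154, 0.3, 1.521, -0, 1.321, -0.067], TCP at [0.188, 0.517, 0.303] pointing down, gripper open.
Joint ranges: [-3.03, 3.03], [-0.79, 2.21], [0.23, 2.52], [-1.04, 4.18], [0, 3.07], [-2.55, 2.55]. Speed limits (rad/s): [2.22, 2.22, 2.57, 3.14, 3.14, 3.14].

### API

Orientations are given as a rotation vector (axis times angle).
In Python, from cell import env, read_camera gives the robot as it stands.
- The arm moves only by the tool step_arm, never from a script. Its argument "plan" is a list of rows, each an object of numbers: "tx", "ty", "tz": the shift along the world's x, y, z in cm; "ax", "ay", "az": the turn, a rotation vector about the world's x, y, z in degrees; "grip": the finger opening in cm, from 0 to 9.4. A call has 1 to 12 rows; each row shifts and turns the commanded pose from where the row before left it; what a row does not reach is not made up. A row lasts 1/8 s, in which the tool goes at most 62.5 mm and 10.7 degrees, less where a joint would pass 70% of its speed; a pose out of reach is approached as far as the arm can. A call with a gripper value outside its range is refused whole. The fingers move at their own pace and stop on an object; "force" is the grip in N (left out, the last holds). Time passes only in rows, so rows that do not move let the fingers close. It gives the time, the measured TCP pose, the force, the opening and the grip force at its end, in the units of the state.
- env.state(): the state, without advancing time (a new reading comes with each control period).
- read_camera(name): name is "scene" or "top" or "wrist"; returns a dict with "color" (420x560x3 uint8, red, green, blue), "camera_matrix" (3x3 intrinsics, pixels), "distortion" ([k1, k2, p1, p2, k3] as OpenCV has them; the pictures are not rectified), "R" (3x3) and "t" (3): a world point X has camera coordinates R X + t; the wrist camera has in their place "hand_eye" (4x4, takes a point from camera to tool coordinates, whose origin is the TCP and whose axes are the flange's). Camera axes: x right, y down, z forward; pixel columns grow to the right and rows downward; lengths in m; the calibration is good to about 2 mm. A picture is of the moment at which its call begins: read the wrist's pose just before it. There is no depth.
- env.hand_in(): hands the job in; it is judged then, once.
The state is a dict: "time_s": time; "q": joint angles; "qd": joint speeds; "joint_efforts": joint torques, N m; "tcp_pos": TCP position; "tool_rot": TCP orientation; "wrist_force": force on the tool from outside, world axes, zero at the start; "ft_torque": the same for the moment, N m; "opening": finger opening in m; "grip_force": force on a finger pad.
Only numpy, scipy, OpenCV 4.12 (cv2) and the standard library are available. Lean on these libraries where they do the work, as an engineer would, in place of code of your own. Each camera call takes 0.05 s, during which the arm holds its last target. There are 200 camera calls.

### The job

Put the yellow tin back into the row on the wooden book slide, directly next to the red tin on the side towards the sliding bookend: first nudge the tins apart there to open a gap wide enough for it, then take the yellow tin off the phone stand and stand it upright in the gap, lined up with the others, and let go of it. Then push the sliding bookend up so that all five tins stand snugly together between it and the fixed end. Do not knock any tin in the row over, and leave the other things on the shelf where they are.

Things in the scene. Friction and masses are not known exactly. Their poses are not given: they have to be found in the camera images.
- rack: pine book slide, fixed; position and yaw vary. Plank 85 mm (its x) by 250 mm (its y), 10 mm thick, no lips; origin at the centre of the plank's underside, tins stand 10 mm above it. The row runs along its y: four tins touching, thin sides together, about 20 mm free before the fixed end (-y) and 13 to 24 mm before the sliding bookend (+y)
- rack_end (a point): middle of the inner face of the rack's fixed end board, at y = -100 mm in the rack's frame and 50 mm above the shelf surface; the board is pine, 75 mm wide (x), 16 mm thick (y) and reaches 90 mm above the shelf surface
- bookend (a joint): position in m of the sliding bookend along the rack's y. Its inner face is at y = 10 mm + this value in the rack's frame; at 0 exactly five tins fill the space up to the fixed end; larger is further out. Travel -0.02 to 0.06, starts at 0.012 to 0.022, stays where left, about 2 N of friction
- bookend_top (a point): centre of the top of the sliding bookend, a dark wooden block 60 mm (along the rack's x), 18 mm thick (along the rack's y) and 80 mm tall, with a small brass plate; the top is 90 mm above the shelf surface
- tin_red: red slim tin standing in the row, in the first, second or third place from the fixed end. Its axes lie along those of the rack: 60 mm wide (its x), 22 mm thick (its y), 96 mm tall (its z), 90 to 185 g; origin at the centre of its underside, z pointing up through its lid
- tin_white: white slim tin standing in the row, axes along the rack's: 60 mm wide (its x), 22 mm thick (its y), 96 mm tall (its z), 90 to 185 g; origin at the centre of its underside, z pointing up through its lid
- tin_green: green slim tin standing in the row, axes along the rack's: 60 mm wide (its x), 22 mm thick (its y), 96 mm tall (its z), 90 to 185 g; origin at the centre of its underside, z pointing up through its lid
- tin_black: black slim tin standing in the row, always the last, next to the sliding bookend, axes along the rack's: 60 mm wide (its x), 22 mm thick (its y), 96 mm tall (its z), 90 to 185 g; origin at the centre of its underside, z pointing up through its lid
- tin_yellow: yellow slim tin, the one to put in. It leans on the stand with its long z axis 35 degrees from vertical, its top towards the robot and its wide side (its x) level: 60 mm wide (its x), 22 mm thick (its y), 96 mm tall (its z), 90 to 185 g; origin at the centre of its underside, z pointing up through its lid
- stand: aluminium phone stand, fixed; position and yaw vary. Back plate 44 mm wide leans 35 degrees from vertical towards its -x (the robot) and carries the tin's lower 52 mm; the tin stands on a ledge with a 6 mm lip. The tin's upper 44 mm and both narrow sides are free; slide it out along its z. Origin at shelf height, 42 mm under the corner of ledge and plate
- pot: lidded ceramic pot with a cork stopper, 92 mm across, 102 mm tall; loose bystander, to be left where it is; origin under its centre
- tealight: glass tealight holder, 72 mm across, 55 mm tall; loose bystander, to be left where it is; origin under its centre
- comb: navy plastic comb lying flat, 150 mm by 32 mm, 5 mm thick; loose bystander, to be left where it is; origin under its centre
- carabiner: steel carabiner lying flat, 80 mm by 45 mm, 9 mm thick; loose bystander, to be left where it is; origin under its centre
- clamp: small aluminium clamp gripping an upright square wooden coaster of 90 mm; loose bystander, to be left where it is; origin under its centre
Mind the look-alikes: they are no part of the job. Of the things like the tin_yellow, leave any that is blue, pink or purple; of the rest the smaller one is meant.

How it is judged:
On the way, in this order (a step that is already met when the one before it is completed fails the run):
1. a gap wider than a tin (at least 23.5 mm) is open beside the red tin on the bookend side, the row tins still upright on the slide ((y of tin_white in the frame of tin_red below 0 m or y of tin_white in the frame of tin_red above 0.0455 m) and (y of tin_green in the frame of tin_red below 0 m or y of tin_green in the frame of tin_red above 0.0455 m) and (y of tin_black in the frame of tin_red below 0 m or y of tin_black in the frame of tin_red above 0.0455 m) and angle between each of tin_red, tin_white, tin_green, tin_black's own z axis and vertical below 0.12 rad and x of tin_red in the frame of rack between -0.02 and 0.02 m and z of tin_red in the frame of rack between 0.006 and 0.014 m and x of tin_white in the frame of rack between -0.02 and 0.02 m and z of tin_white in the frame of rack between 0.006 and 0.014 m and x of tin_green in the frame of rack between -0.02 and 0.02 m and z of tin_green in the frame of rack between 0.006 and 0.014 m and x of tin_black in the frame of rack between -0.02 and 0.02 m and z of tin_black in the frame of rack between 0.006 and 0.014 m), for 0.2 s.
2. the yellow tin is lifted off the stand (distance between tin_yellow and stand above 0.09 m and contact force between tin_yellow and stand below 0.01 N), for 0.1 s.
3. the yellow tin stands upright on the slide in the gap next to the red tin, let go (y of tin_yellow in the frame of tin_red between 0.018 and 0.055 m and angle between tin_yellow's own z axis and vertical below 0.12 rad and x of tin_yellow in the frame of rack between -0.015 and 0.015 m and z of tin_yellow in the frame of rack between 0.006 and 0.014 m and contact force between tin_yellow and the fingers below 0.05 N), for 0.2 s.
At the end, for the whole second after the job is handed in: Five tins upright (0.08 rad), at rest on the slide within 20 mm of its middle; yellow next to red on the bookend side (centres 18 to 27 mm apart, within 10 mm across, square within 0.12 rad); bookend closed up (joint -0.006 to 0.005) (value of joint bookend between -0.006 and 0.005 m and y of tin_yellow in the frame of tin_red between 0.018 and 0.027 m and x of tin_yellow in the frame of tin_red between -0.01 and 0.01 m and angle between the x axis of tin_yellow and the x axis of rack, either way round below 0.12 rad and angle between each of tin_red, tin_white, tin_green, tin_black, tin_yellow's own z axis and vertical below 0.08 rad and x of tin_red in the frame of rack between -0.02 and 0.02 m and z of tin_red in the frame of rack between 0.006 and 0.014 m and y of each of tin_red, tin_white, tin_green, tin_black, tin_yellow in the frame of rack below 0.006 m and linear speed of each of tin_red, tin_white, tin_green, tin_black, tin_yellow below 0.02 m/s and x of tin_white in the frame of rack between -0.02 and 0.02 m and z of tin_white in the frame of rack between 0.006 and 0.014 m and x of tin_green in the frame of rack between -0.02 and 0.02 m and z of tin_green in the frame of rack between 0.006 and 0.014 m and x of tin_black in the frame of rack between -0.02 and 0.02 m and z of tin_black in the frame of rack between 0.006 and 0.014 m and x of tin_yellow in the frame of rack between -0.02 and 0.02 m and z of tin_yellow in the frame of rack between 0.006 and 0.014 m); the robot touches nothing.
It fails at once if a tin of the row is knocked over (angle between any of tin_red, tin_white, tin_green, tin_black's own z axis and vertical above 0.5 rad).
It fails at once if a bystander is moved more than 30 mm (distance of any of pot, tealight, comb, carabiner, clamp from where it was at the start of the episode above 0.03 m).
It also fails if it takes over 61 s, if anything falls off the work surface, if the arm or the gripper's body presses on something with over 40 N, if the wrist force passes 120 N, or if a joint passes its speed limit or range.

## Working session

There is one attempt and no reset: what is moved stays moved. The work goes in short steps, Python scripts to look and compute and a tool call to move; the robot and the scene stay as the last step left them, time stands still between calls to the robot, and variables do not carry over. Pictures are saved under pics/ and viewed, at most 10 in all, crops included, and the job is handed in when it is done.

Besides the shell and the picture viewer there is one more tool, called after "Request:" as name(argument=value, ...) on one line, values as JSON. step_arm: Moves the arm, as the interface text tells. Its arguments: {"type":"object","properties":{"plan":{"type":"array"},"force":{"type":"number"}},"required":["plan"]}

```bash
mkdir -p pics
cat > h.py <<'E'
import numpy as np, cv2
from cell import env, read_camera
def save(n,f):
    c=read_camera(n); cv2.imwrite(f,c['color'][:,:,::-1]); return c
def ray(c,uv):
    p=cv2.undistortPoints(np.array([[uv]],float),c['camera_matrix'],np.array(c['distortion']))[0,0]
    R=np.array(c['R']);t=np.array(c['t'])
    return -R.T@t, R.T@np.array([p[0],p[1],1])
def atz(c,uv,z):
    o,d=ray(c,uv); return o+d*(z-o[2])/d[2]
def tri(obs):
    A=np.zeros((3,3));b=np.zeros(3)
    for c,uv in obs:
        o,d=ray(c,uv);d=d/np.linalg.norm(d);P=np.eye(3)-np.outer(d,d);A+=P;b+=P@o
    X=np.linalg.solve(A,b)
    res=[]
    for c,uv in obs: 
        q=proj(c,X); res.append(np.linalg.norm(q-np.array(uv)))
    return X,res
def proj(c,X):
    R=np.array(c['R'],float);t=np.array(c['t'],float)
    return cv2.projectPoints(np.array([X],float),cv2.Rodrigues(R)[0],t,c['camera_matrix'],np.array(c['distortion']))[0][0,0]
E
python3 - <<'E'
from h import *
import pickle
cs={}
for n in('scene','top'):
    cs[n]=save(n,f'pics/{n}0.png')
    print(n,-np.array(cs[n]['R']).T@cs[n]['t'])
pickle.dump(cs,open('c0.pkl','wb'))
big=[cv2.resize(cs[n]['color'][:,:,::-1],(800,600),interpolation=cv2.INTER_CUBIC) for n in cs]
for n,b in zip(cs,big): cv2.imwrite(f'pics/{n}0b.png',b)
E
```

```text
scene [ 1.35553515 -0.07973004  0.89785989]
top [0.42701714 0.10004836 0.84257914]
```

View pics/scene0b.png

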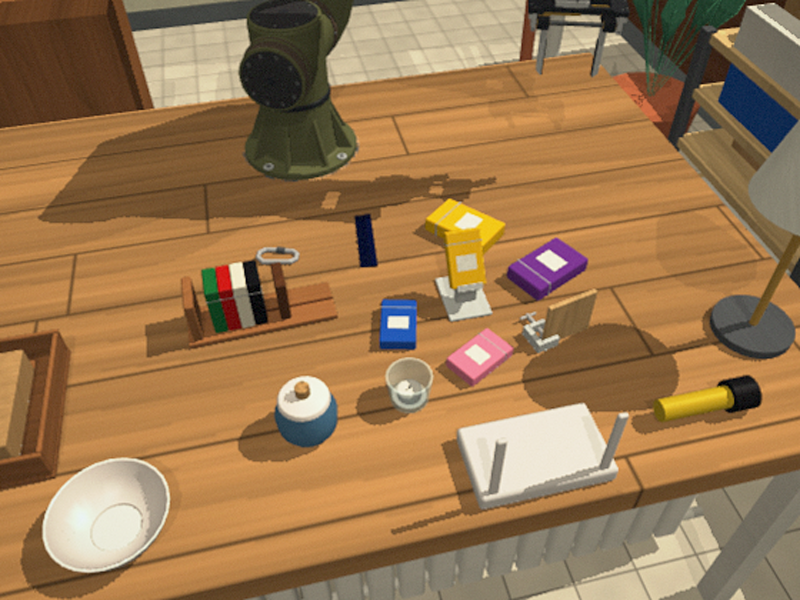

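View pics/top0b.png

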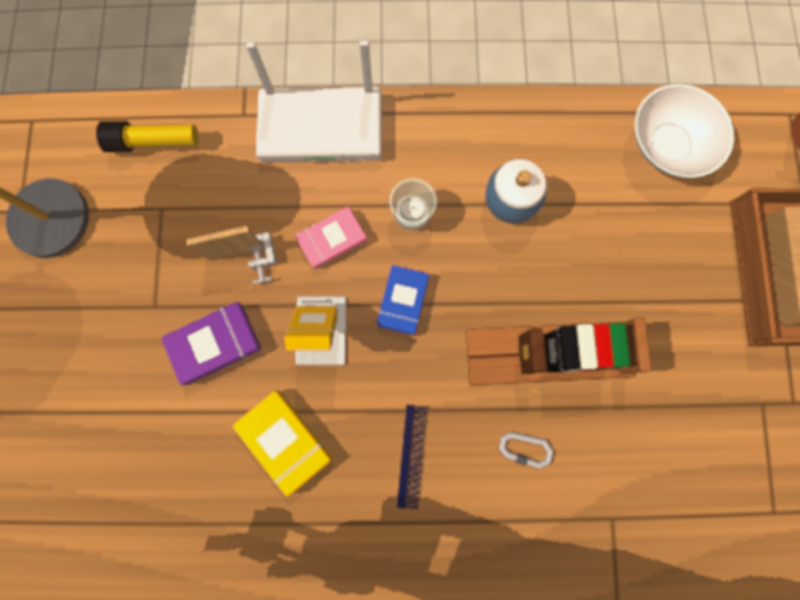

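The scene view shows the row green, red, white and black between the fixed end (scene about 192,310) and the bookend (280,290). The small yellow tin is on the stand (scene 465,265; top 312,328). In the top view the row spans about (560–630, 345), and its -y end is on the right. Next I'll take enlarged crops.

```bash
cat > crops.py <<'E'
from h import *
import pickle
cs=pickle.load(open('c0.pkl','rb'))
def cr(n,x,y,w,h,s):
    im=cv2.resize(cs[n]['color'][y:y+h,x:x+w,::-1],None,fx=s,fy=s,interpolation=cv2.INTER_CUBIC).copy()
    for k in range(0,w,10):
        cv2.line(im,(int(k*s),0),(int(k*s),6 if (x+k)%50 else 14),(255,255,0),1)
        if (x+k)%20==0: cv2.putText(im,str(x+k),(int(k*s)+1,14),0,.35,(255,255,255),1)
    for k in range(0,h,10):
        cv2.line(im,(0,int(k*s)),(6,int(k*s)),(255,255,0),1)
        if (y+k)%20==0: cv2.putText(im,str(y+k),(8,int(k*s)+4),0,.35,(255,255,255),1)
    return im
a=cr('top',320,210,140,70,5.7);b=cr('scene',120,170,140,75,5.7)
im=np.zeros((600,800,3),np.uint8)
im[:298,:798]=cv2.resize(a,(798,399))[:298] if 0 else cv2.copyMakeBorder(a,0,0,0,0,0)[:298]
im[300:600,:798]=b[60:360][:, :798]
cv2.imwrite('pics/crA.png',im)
a=cr('top',190,200,70,65,5.7);b=cr('scene',290,135,70,100,5.7)
im=np.zeros((600,800,3),np.uint8);im[:a.shape[0],:a.shape[1]]=a;im[:b.shape[0],400:400+b.shape[1]]=b[:,:400]
cv2.imwrite('pics/crB.png',im)
E
python3 crops.py
```

```text
(no output)
```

View pics/crA.png

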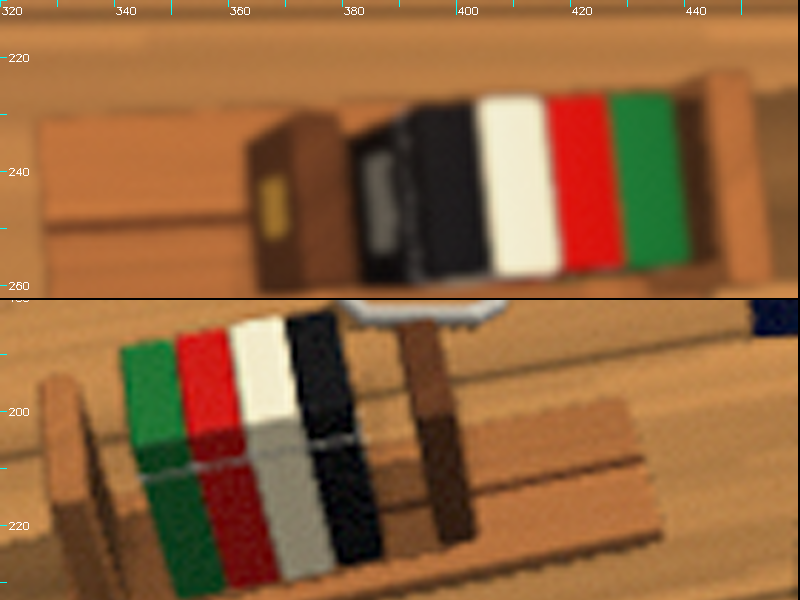

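View pics/crB.png

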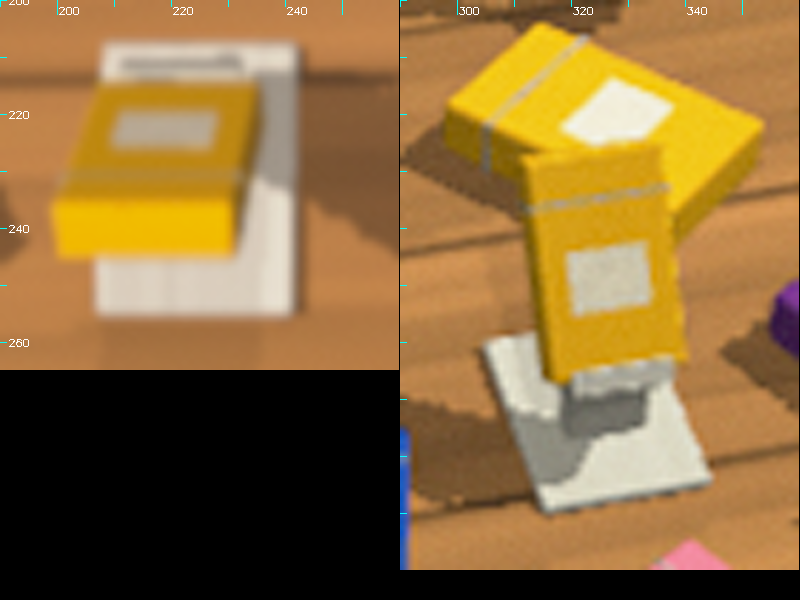

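The crops give usable corners. In the top view the row boundaries are at crop columns about 412/480/550/615/680, and the bookend and fixed-end tops are clear. The yellow tin's lid and front-face corners are visible in both views. Next I'll fit the poses, leaving the heights free as a check.

```bash
cat > fit.py <<'E'
from h import *
import pickle
from scipy.optimize import least_squares
cs=pickle.load(open('c0.pkl','rb'))
T=lambda X,Y:('top',(320+X/5.7-.4,210+Y/5.7-.4))
S=lambda X,Y:('scene',(120+X/5.7-.4,170+(Y-240)/5.7-.4))
T2=lambda X,Y:('top',(190+X/5.7-.4,200+Y/5.7-.4))
S2=lambda X,Y:('scene',(290+(X-400)/5.7-.4,135+Y/5.7-.4))
row=[]
for k,(a,b) in zip((0,1,2,3),[((672,95),(692,263)),((608,94),(626,268)),((545,95),(560,275)),((476,100),(490,278))]):
    row+=[(T(*a),k,1),(T(*b),k,-1)]
for k,(a,b) in zip(range(5),[((122,348),(137,445)),((177,335),(190,432)),((230,325),(243,425)),((286,315),(300,413)),((337,311),(352,403))]):
    row+=[(S(*a),k,-1),(S(*b),k,1)]
end=[(T(703,80),0,1),(T(748,72),-1,1),(T(728,285),0,-1),(T(772,280),-1,-1),(S(40,380),-1,-1),(S(75,373),0,-1),(S(52,503),-1,1),(S(85,497),0,1)]
be=[(T(300,112),1,1),(T(345,110),0,1),(T(303,290),1,-1),(T(352,290),0,-1),(S(400,325),0,-1),(S(436,320),1,-1),(S(422,418),0,1),(S(455,412),1,1)]
def W(p,x,y,z):
    c,s=np.cos(p[2]),np.sin(p[2]);return np.array([p[0]+c*x-s*y,p[1]+s*x+c*y,z])
def f(p):
    r=[]
    for (n,uv),k,sx in row: r.append(proj(cs[n],W(p,p[3]+sx*.03,p[4]+.022*k,p[5]))-uv)
    for (n,uv),k,sx in end: r.append(proj(cs[n],W(p,sx*.0375,-.1+.016*k,p[6]))-uv)
    for (n,uv),k,sx in be: r.append(proj(cs[n],W(p,sx*.03,.01+p[7]+.018*k,p[8]))-uv)
    return np.concatenate(r)
s=least_squares(f,[.4,-.1,0,0,-.08,.1,.09,.02,.09],loss='soft_l1')
print('rack x,y,yaw,rowx,rowy0,ztin,zend,be,zbe',s.x.round(4)); print(np.round(f(s.x).reshape(-1,2),1).tolist())
y=[(T2(52,204),1,1,1),(T2(238,197),-1,1,1),(T2(58,260),1,-1,1),(T2(232,256),-1,-1,1),(T2(102,83),1,1,0),(T2(262,83),-1,1,0),
(S2(525,157),-1,1,1),(S2(660,145),1,1,1),(S2(548,382),-1,1,0),(S2(688,358),1,1,0)]
def Y(p,a,b,c):
    l=np.array([-np.sin(p[3]),np.cos(p[3]),0]);h=np.array([np.cos(p[3]),np.sin(p[3]),0]);zz=np.array([0,0,1])
    z=-h*np.sin(p[4])+zz*np.cos(p[4]);n=h*np.cos(p[4])+zz*np.sin(p[4])
    return p[:3]+l*.03*a+n*.011*b+z*.096*c
def g(p): return np.concatenate([proj(cs[n],Y(p,a,b,c))-uv for (n,uv),a,b,c in y])
q=least_squares(g,[.4,.2,.05,0,.6],loss='soft_l1')
print('yellow O,yaw,tilt',q.x.round(4),Y(q.x,0,0,1).round(4));print(np.round(g(q.x).reshape(-1,2),1).tolist())
E
python3 fit.py
```

```text
rack x,y,yaw,rowx,rowy0,ztin,zend,be,zbe [ 4.939e-01 -1.340e-01  3.140e-02  1.000e-04 -7.980e-02  1.062e-01
  8.940e-02  1.930e-02  9.030e-02]
[[-0.4, -0.7], [-0.4, 0.8], [-0.3, -0.1], [-0.1, 0.4], [-0.4, 0.3], [0.2, -0.2], [0.5, -0.1], [1.1, -0.2], [-0.0, -0.5], [-0.8, 0.2], [-0.1, -0.0], [-0.2, 0.6], [0.1, -0.0], [0.3, -0.0], [-0.3, 0.0], [0.1, 0.2], [0.1, -1.0], [0.6, 0.1], [0.2, -1.1], [0.1, -0.0], [0.2, 0.8], [0.4, 1.3], [0.1, -0.2], [0.8, -0.3], [-0.4, 0.7], [1.0, 0.3], [-1.9, 0.2], [-0.7, 0.2], [0.2, -0.4], [0.7, -0.8], [-1.0, -0.2], [0.2, -0.7], [-1.4, 0.6], [0.6, 0.2]]
yellow O,yaw,tilt [ 0.5526  0.2123  0.0512 -0.0021  0.5659] [0.5011 0.2125 0.1323]
[[-0.2, -0.8], [-0.2, 0.2], [-0.2, 0.1], [1.5, 0.5], [-0.5, 0.2], [0.4, -0.1], [-0.3, 0.3], [0.5, -1.6], [0.3, 0.4], [-0.2, 0.4]]
```

Run:
```python
from h import *
import pickle
from scipy.spatial.transform import Rotation as R
s=env.state(); print(s['tcp_pos'],s['tool_rot']);M=R.from_rotvec(s['tool_rot']).as_matrix();print(M.round(3), s['q'])
cs=pickle.load(open('c0.pkl','rb'))
T2=lambda X,Y:(190+X/5.7-.4,200+Y/5.7-.4)
P=[atz(cs['top'],T2(*u),.004) for u in((103,43),(298,43),(292,315),(97,315))]
print(np.round(P,4).tolist())
for a,b in((3,0),(2,1)): d=P[b]-P[a];print(np.degrees(np.arctan2(d[1],d[0])))
for a,b in((1,0),(2,3)): d=P[b]-P[a];print(np.degrees(np.arctan2(-d[0],d[1])))
c=np.cos(.0314);ss=np.sin(.0314)
for k in(1.5,2.5,3.5): y=-.0798+.022*k;print(k,.4939-ss*y,-.134+c*y)
print(read_camera('wrist')['hand_eye'])
```

```text
[0.18842404 0.51657975 0.30216174] [-5.46603106e-01 -3.09340624e+00  1.53470756e-03]
[[-0.939  0.343 -0.   ]
 [ 0.343  0.939 -0.001]
 [ 0.    -0.001 -1.   ]] [ 1.15442163e+00  3.00402533e-01  1.52149162e+00  2.43954206e-05
  1.32071063e+00 -6.65925138e-02]
[[0.5872, 0.2508, 0.004], [0.5864, 0.175, 0.004], [0.4813, 0.1768, 0.004], [0.482, 0.251, 0.004]]
-0.09059055112112473
-0.9731861277070817
-0.6296256594802666
-0.5531694380895142
1.5 0.49536927853058105 -0.1807769304315661
2.5 0.4946785920418464 -0.15878777510048803
3.5 0.4939879055531117 -0.13679861976940993
[[ 7.52201541e-04 -9.62256807e-01 -2.72142006e-01  7.83124075e-02]
 [ 9.99999702e-01  6.76194923e-04  3.73070484e-04  1.02089715e-03]
 [-1.74968569e-04 -2.72142206e-01  9.62257029e-01 -8.25666481e-02]
 [ 0.00000000e+00  0.00000000e+00  0.00000000e+00  1.00000000e+00]]
```

Request:
step_arm(plan=[{"tx": 2.04,"ty": -4.5,"az": -4.54},{"tx": 2.04,"ty": -4.5,"az": -4.54},{"tx": 2.04,"ty": -4.5,"az": -4.54},{"tx": 2.04,"ty": -4.5,"az": -4.54},{"tx": 2.04,"ty": -4.5,"az": -4.54},{"tx": 2.04,"ty": -4.5,"az": -4.54},{"tx": 2.04,"ty": -4.5,"az": -4.54},{"tx": 2.04,"ty": -4.5,"az": -4.54},{"tx": 2.04,"ty": -4.5,"az": -4.54},{"tx": 2.04,"ty": -4.5,"az": -4.54},{"tx": 2.04,"ty": -4.5,"az": -4.54},{"tx": 2.04,"ty": -4.5,"az": -4.54}])

```text
validation failed for argument at $.pl...
```

Request:
step_arm(plan=[{"tx": 2.04,"ty": -4.5,"az": -4.54,"grip": 9.4},{"tx": 2.04,"ty": -4.5,"az": -4.54},{"tx": 2.04,"ty": -4.5,"az": -4.54},{"tz": -2},{"tz": -2},{},{}])

```text
validation failed for argument at $.pl...
```

Request:
step_arm(plan=[{"tx": 2.04,"ty": -4.5,"tz": 0,"ax": 0,"ay": 0,"az": -4.54,"grip": 9.4}])

```text
time_s: 0.28
tcp_pos: [0.2084, 0.4722, 0.3019]
tool_rot: [-0.667, -3.07, 0.001]
wrist_force: [0.8, -0.7, 1.2]
opening: 0.094
grip_force: 0.0
```

Request:
step_arm(plan=[{"tx": 2.04,"ty": -4.5,"tz": 0,"ax": 0,"ay": 0,"az": -4.54,"grip": 9.4},{"tx": 2.04,"ty": -4.5,"tz": 0,"ax": 0,"ay": 0,"az": -4.54,"grip": 9.4},{"tx": 2.04,"ty": -4.5,"tz": 0,"ax": 0,"ay": 0,"az": -4.54,"grip": 9.4},{"tx": 2.04,"ty": -4.5,"tz": 0,"ax": 0,"ay": 0,"az": -4.54,"grip": 9.4},{"tx": 2.04,"ty": -4.5,"tz": 0,"ax": 0,"ay": 0,"az": -4.54,"grip": 9.4},{"tx": 2.04,"ty": -4.5,"tz": 0,"ax": 0,"ay": 0,"az": -4.54,"grip": 9.4},{"tx": 2.04,"ty": -4.5,"tz": 0,"ax": 0,"ay": 0,"az": -4.54,"grip": 9.4},{"tx": 2.04,"ty": -4.5,"tz": 0,"ax": 0,"ay": 0,"az": -4.54,"grip": 9.4},{"tx": 2.04,"ty": -4.5,"tz": 0,"ax": 0,"ay": 0,"az": -4.54,"grip": 9.4},{"tx": 2.04,"ty": -4.5,"tz": 0,"ax": 0,"ay": 0,"az": -4.54,"grip": 9.4},{"tx": 2.04,"ty": -4.5,"tz": 0,"ax": 0,"ay": 0,"az": -4.54,"grip": 9.4},{"tx": 2.04,"ty": -4.5,"tz": 0,"ax": 0,"ay": 0,"az": -4.54,"grip": 9.4}])

```text
time_s: 1.78
tcp_pos: [0.4541, -0.07, 0.3026]
tool_rot: [-2.003, -2.42, -0.0]
wrist_force: [0.1, 0.5, 0.7]
opening: 0.0942
grip_force: 0.0
```

Request:
step_arm(plan=[{"tx": 2.04,"ty": -4.5,"tz": 0,"ax": 0,"ay": 0,"az": -4.54,"grip": 9.4},{"tx": 2.04,"ty": -4.5,"tz": 0,"ax": 0,"ay": 0,"az": -4.54,"grip": 9.4},{"tx": 0,"ty": 0,"tz": -2,"ax": 0,"ay": 0,"az": 0,"grip": 9.4},{"tx": 0,"ty": 0,"tz": -2,"ax": 0,"ay": 0,"az": 0,"grip": 9.4},{"tx": 0,"ty": 0,"tz": 0,"ax": 0,"ay": 0,"az": 0,"grip": 9.4},{"tx": 0,"ty": 0,"tz": 0,"ax": 0,"ay": 0,"az": 0,"grip": 9.4}])

```text
time_s: 2.52
tcp_pos: [0.4947, -0.1583, 0.2634]
tool_rot: [2.184, 2.257, 0.0]
wrist_force: [0.7, 0.8, 0.1]
opening: 0.094
grip_force: 0.0
```

```bash
cat >> h.py <<'E'
from scipy.spatial.transform import Rotation as Rot
def wrist(f=None):
    s=env.state(); c=read_camera('wrist')
    T=np.eye(4);T[:3,:3]=Rot.from_rotvec(s['tool_rot']).as_matrix();T[:3,3]=s['tcp_pos']
    C=np.linalg.inv(T@np.array(c['hand_eye']));c['R']=C[:3,:3];c['t']=C[:3,3]
    if f: cv2.imwrite(f,cv2.resize(c['color'][:,:,::-1],(800,600)))
    return c
E
python3 - <<'E'
from h import *
s=env.state();print(s['tcp_pos'],Rot.from_rotvec(s['tool_rot']).as_matrix().round(4).tolist(),s['q'],s['time_s'])
c=wrist('pics/w1.png')
a=.0314
for k in range(5):
  for sx in(-1,1):
    x=sx*.03;y=-.0798+.022*k
    p=proj(c,[.4939+np.cos(a)*x-np.sin(a)*y,-.134+np.sin(a)*x+np.cos(a)*y,.106]);print(k,sx,(p/.7).round(0))
E
```

```text
[ 0.49468616 -0.15828127  0.26343444] [[-0.0327, 0.9995, 0.0007], [0.9995, 0.0327, -0.0003], [-0.0003, 0.0007, -1.0]] [-3.80192729e-01  2.68024303e-01  1.65651073e+00 -7.03789124e-06
  1.21627266e+00 -4.12886877e-01] 2.525
0 -1 [344. 410.]
0 1 [444. 410.]
1 -1 [343. 376.]
1 1 [446. 376.]
2 -1 [342. 341.]
2 1 [447. 341.]
3 -1 [340. 304.]
3 1 [448. 304.]
4 -1 [339. 265.]
4 1 [449. 265.]
```

View pics/w1.png

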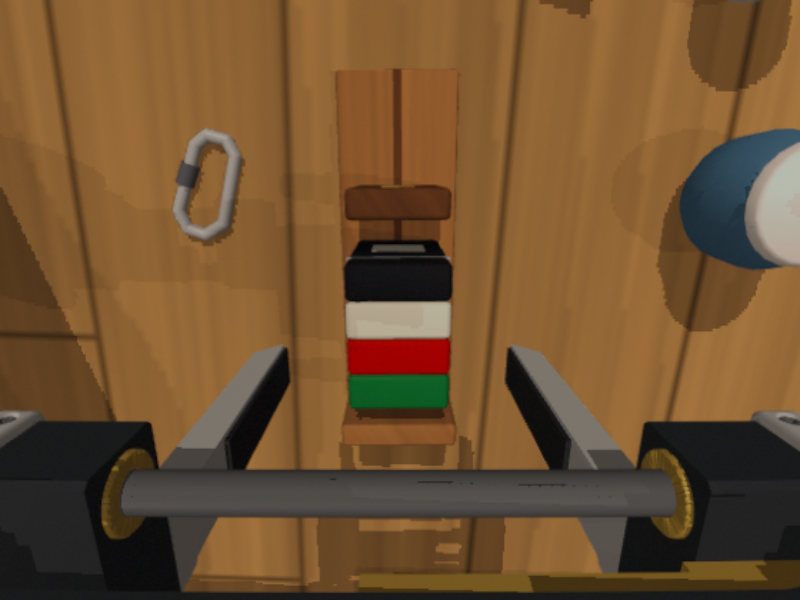

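The wrist view agrees with the fit to about 2 mm: white spans rows 302–339 and columns 346–451. I'll go down around the white tin and grip it.

Request:
step_arm(plan=[{"tx": 0.1,"ty": 0.05,"tz": -3.8,"ax": 0,"ay": 0,"az": 0,"grip": 9.4},{"tx": 0,"ty": 0,"tz": -3.8,"ax": 0,"ay": 0,"az": 0,"grip": 9.4},{"tx": 0,"ty": 0,"tz": -2.9,"ax": 0,"ay": 0,"az": 0,"grip": 9.4},{"tx": 0,"ty": 0,"tz": -1,"ax": 0,"ay": 0,"az": 0,"grip": 9.4},{"tx": 0,"ty": 0,"tz": 0,"ax": 0,"ay": 0,"az": 0,"grip": 9.4},{"tx": 0,"ty": 0,"tz": 0,"ax": 0,"ay": 0,"az": 0,"grip": 5.5},{"tx": 0,"ty": 0,"tz": 0,"ax": 0,"ay": 0,"az": 0,"grip": 5.5},{"tx": 0,"ty": 0,"tz": 0,"ax": 0,"ay": 0,"az": 0,"grip": 5.5},{"tx": 0,"ty": 0,"tz": 0,"ax": 0,"ay": 0,"az": 0,"grip": 5.5}], force=15)

```text
time_s: 3.7
tcp_pos: [0.4956, -0.1579, 0.1479]
tool_rot: [2.185, 2.257, 0.0]
wrist_force: [-1.2, 0.0, 2.2]
opening: 0.06
grip_force: 15.0
```

Request:
step_arm(plan=[{"tx": -0.01,"ty": 0.34,"tz": 0,"ax": 0,"ay": 0,"az": 0,"grip": 5.5},{"tx": -0.01,"ty": 0.34,"tz": 0,"ax": 0,"ay": 0,"az": 0,"grip": 5.5},{"tx": -0.01,"ty": 0.34,"tz": 0,"ax": 0,"ay": 0,"az": 0,"grip": 5.5},{"tx": -0.01,"ty": 0.34,"tz": 0,"ax": 0,"ay": 0,"az": 0,"grip": 5.5},{"tx": -0.01,"ty": 0.34,"tz": 0,"ax": 0,"ay": 0,"az": 0,"grip": 5.5},{"tx": -0.01,"ty": 0.34,"tz": 0,"ax": 0,"ay": 0,"az": 0,"grip": 5.5},{"tx": -0.01,"ty": 0.34,"tz": 0,"ax": 0,"ay": 0,"az": 0,"grip": 5.5},{"tx": -0.01,"ty": 0.34,"tz": 0,"ax": 0,"ay": 0,"az": 0,"grip": 5.5},{"tx": -0.01,"ty": 0.34,"tz": 0,"ax": 0,"ay": 0,"az": 0,"grip": 5.5},{"tx": -0.01,"ty": 0.34,"tz": 0,"ax": 0,"ay": 0,"az": 0,"grip": 5.5},{"tx": 0,"ty": 0,"tz": 0,"ax": 0,"ay": 0,"az": 0,"grip": 5.5},{"tx": 0,"ty": 0,"tz": 0,"ax": 0,"ay": 0,"az": 0,"grip": 5.5}])

```text
time_s: 5.2
tcp_pos: [0.4946, -0.1237, 0.1479]
tool_rot: [2.185, 2.257, 0.0]
wrist_force: [-0.4, -3.0, 6.0]
opening: 0.0599
grip_force: 15.0
```

Request:
step_arm(plan=[{"tx": 0,"ty": 0,"tz": 0,"ax": 0,"ay": 0,"az": 0,"grip": 7.5},{"tx": 0,"ty": 0,"tz": 0,"ax": 0,"ay": 0,"az": 0,"grip": 7.5},{"tx": 0,"ty": 0,"tz": 2,"ax": 0,"ay": 0,"az": 0,"grip": 7.5},{"tx": 0,"ty": 0,"tz": 4,"ax": 0,"ay": 0,"az": 0,"grip": 9.0},{"tx": 0,"ty": 0,"tz": 4,"ax": 0,"ay": 0,"az": 0,"grip": 9.0},{"tx": 0,"ty": 0,"tz": 0,"ax": 0,"ay": 0,"az": 0,"grip": 9.0},{"tx": 0,"ty": 0,"tz": 0,"ax": 0,"ay": 0,"az": 0,"grip": 9.0}])

```text
time_s: 6.08
tcp_pos: [0.4942, -0.1236, 0.2467]
tool_rot: [-2.184, -2.256, 0.001]
wrist_force: [-0.2, 0.1, -0.1]
opening: 0.0901
grip_force: 0.0
```

Run:
```python
from h import *
s=env.state();print(s['tcp_pos'],s['time_s'])
c=wrist('pics/w2.png')
import pickle
pickle.dump(c,open('w2.pkl','wb'))
```

```text
[ 0.49415735 -0.12360611  0.24665424] 6.075
```

View pics/w2.png

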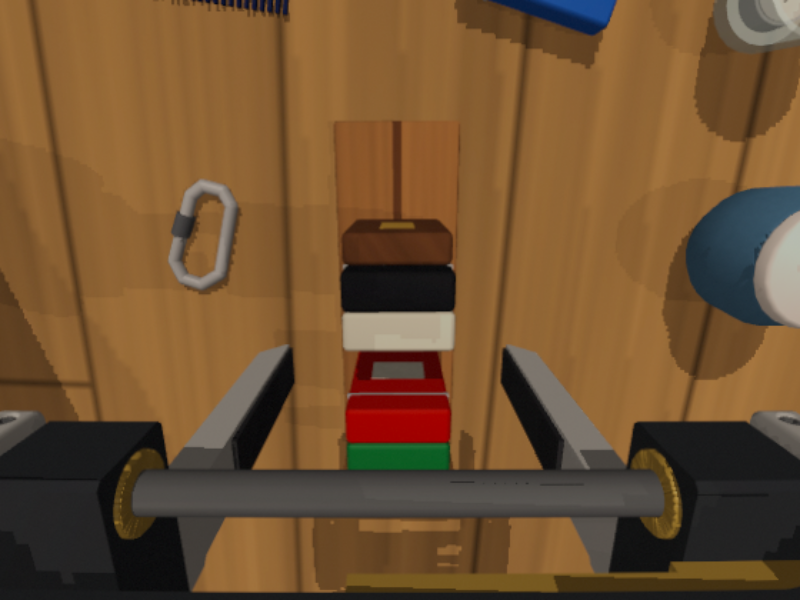

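The gap is open: white's near edge is at row 350, red's top edge at row 396, and all tins are upright. Next I'll compute the gap and the yellow approach.

```bash
cat >> fit.py <<'E'
th=np.radians(35)
q2=least_squares(lambda p:g(np.r_[p,-.008,th]),q.x[:3],loss='soft_l1');P=np.r_[q2.x,-.008,th]
print('fixed tilt',P.round(4)); print(np.round(g(P).reshape(-1,2),1).tolist())
z=(Y(P,0,0,1)-Y(P,0,0,0))/.096
print('z',z,'grasp tcp',P[:3]+z*.142,'pre',P[:3]+z*.222)
w=pickle.load(open('w2.pkl','rb'))
print('white edge',atz(w,(398*.7,350*.7),.106),'red edge',atz(w,(398*.7,396*.7),.106), 'x edges',atz(w,(343*.7,350*.7),.106),atz(w,(454*.7,350*.7),.106),atz(w,(347*.7,396*.7),.106),atz(w,(450*.7,396*.7),.106))
E
python3 fit.py | tail -4
```

```text
fixed tilt [ 0.5552  0.2121  0.0525 -0.008   0.6109]
[[-0.2, -0.2], [-0.2, 1.0], [-0.2, 0.4], [1.5, 1.1], [-0.5, -1.1], [0.5, -1.2], [-0.5, 0.1], [0.4, -1.7], [0.5, 0.6], [0.1, 0.6]]
z [-0.57355808  0.00458856  0.81915204] grasp tcp [0.47373086 0.21279626 0.16877904] pre [0.42784621 0.21316334 0.23431121]
white edge [ 0.49625735 -0.13382598  0.106     ] red edge [ 0.49717862 -0.16099135  0.106     ] x edges [ 0.46688123 -0.13482136  0.106     ] [ 0.52616051 -0.13282506  0.106     ] [ 0.46908767 -0.16195155  0.106     ] [ 0.52581425 -0.16003448  0.106     ]
```

Request:
step_arm(plan=[{"tx": -0.737,"ty": 3.742,"tz": 0,"ax": 0,"ay": 0,"az": 9.733,"grip": 9.0},{"tx": -0.737,"ty": 3.742,"tz": 0,"ax": 0,"ay": 0,"az": 9.733,"grip": 9.0},{"tx": -0.737,"ty": 3.742,"tz": 0,"ax": 0,"ay": 0,"az": 9.733,"grip": 9.0},{"tx": -0.737,"ty": 3.742,"tz": 0,"ax": 0,"ay": 0,"az": 9.733,"grip": 9.0},{"tx": -0.737,"ty": 3.742,"tz": 0,"ax": 0,"ay": 0,"az": 9.733,"grip": 9.0},{"tx": -0.737,"ty": 3.742,"tz": 0,"ax": 0,"ay": 0,"az": 9.733,"grip": 9.0},{"tx": -0.737,"ty": 3.742,"tz": 0,"ax": 0,"ay": 0,"az": 9.733,"grip": 9.0},{"tx": -0.737,"ty": 3.742,"tz": 0,"ax": 0,"ay": 0,"az": 9.733,"grip": 9.0},{"tx": -0.737,"ty": 3.742,"tz": 0,"ax": 0,"ay": 0,"az": 9.733,"grip": 9.0},{"tx": 0,"ty": 0,"tz": 0,"ax": 0,"ay": 0,"az": 0,"grip": 9.0}])

```text
time_s: 7.38
tcp_pos: [0.4273, 0.2145, 0.2463]
tool_rot: [-0.008, -3.139, 0.001]
wrist_force: [0.2, 1.3, 0.8]
opening: 0.09
grip_force: 0.0
```

Request:
step_arm(plan=[{"tx": 0,"ty": 0,"tz": -0.31,"ax": 0,"ay": -8.75,"az": 0,"grip": 9.0},{"tx": 0,"ty": 0,"tz": -0.31,"ax": 0,"ay": -8.75,"az": 0,"grip": 9.0},{"tx": 0,"ty": 0,"tz": -0.31,"ax": 0,"ay": -8.75,"az": 0,"grip": 9.0},{"tx": 0,"ty": 0,"tz": -0.31,"ax": 0,"ay": -8.75,"az": 0,"grip": 9.0},{"tx": 0,"ty": 0,"tz": 0,"ax": 0,"ay": 0,"az": 0,"grip": 9.0},{"tx": 0,"ty": 0,"tz": 0,"ax": 0,"ay": 0,"az": 0,"grip": 9.0}])

```text
time_s: 8.12
tcp_pos: [0.4284, 0.2126, 0.2352]
tool_rot: [0.014, 2.534, 0.003]
wrist_force: [0.7, 0.5, 0.6]
opening: 0.0902
grip_force: 0.0
```

Run:
```python
from h import *
import pickle
s=env.state();print(s['tcp_pos'],Rot.from_rotvec(s['tool_rot']).as_matrix().round(4).tolist(),s['q'],s['time_s'])
c=wrist('pics/w3.png');pickle.dump(c,open('w3.pkl','wb'))
def Y(p,a,b,c):
    l=np.array([-np.sin(p[3]),np.cos(p[3]),0]);h=np.array([np.cos(p[3]),np.sin(p[3]),0]);zz=np.array([0,0,1])
    z=-h*np.sin(p[4])+zz*np.cos(p[4]);n=h*np.cos(p[4])+zz*np.sin(p[4])
    return np.array(p[:3])+l*.03*a+n*.011*b+z*.096*c
for a in(-1,1):
  for b in(-1,1): print(a,b,(proj(c,Y([.5552,.2121,.0525,-.008,.6109],a,b,1))/.7).round(0))
w=pickle.load(open('w2.pkl','rb'));print(atz(w,(398*.7,442*.7),.106))
```

```text
[0.42844995 0.21264093 0.23522057] [[-0.821, 0.0093, 0.5708], [0.0107, 0.9999, -0.0009], [-0.5708, 0.0054, -0.8211]] [ 0.48002666  0.06815079  2.0471624  -0.54077333  0.5392999  -0.68025828] 8.125
-1 -1 [334. 316.]
-1 1 [335. 358.]
1 -1 [457. 316.]
1 1 [455. 358.]
[ 0.49816053 -0.18993936  0.106     ]
```

View pics/w3.png

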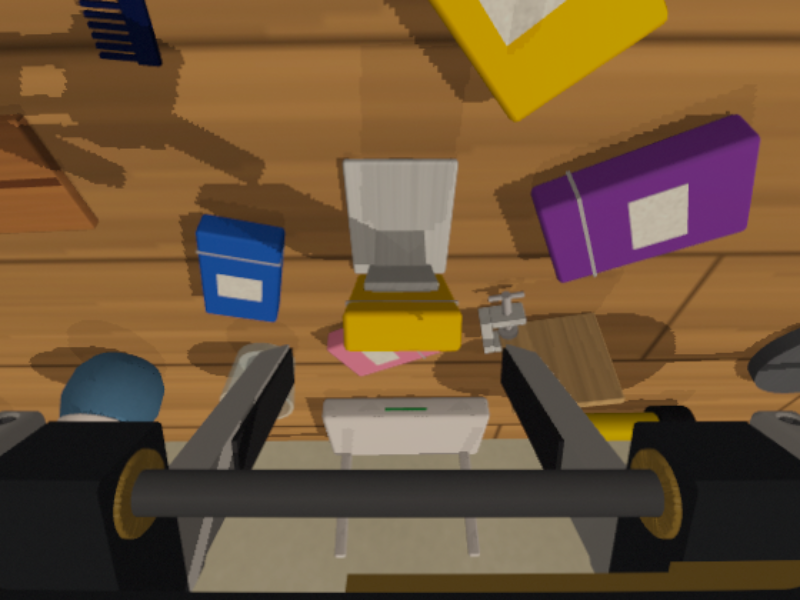

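The lid shows at columns 344–462 and rows 308–350. That is about 3 mm from the prediction, within the wrist calibration bias seen earlier, so I'll correct slightly, descend along the tin's axis and grip.

Request:
step_arm(plan=[{"tx": 0.75,"ty": 0.02,"tz": -1.17,"ax": 0,"ay": 0,"az": 0,"grip": 9.0},{"tx": 0.75,"ty": 0.02,"tz": -1.17,"ax": 0,"ay": 0,"az": 0,"grip": 9.0},{"tx": 0.75,"ty": 0.02,"tz": -1.17,"ax": 0,"ay": 0,"az": 0,"grip": 9.0},{"tx": 0.75,"ty": 0.02,"tz": -1.17,"ax": 0,"ay": 0,"az": 0,"grip": 9.0},{"tx": 0.75,"ty": 0.02,"tz": -1.17,"ax": 0,"ay": 0,"az": 0,"grip": 9.0},{"tx": 0.75,"ty": 0.02,"tz": -1.17,"ax": 0,"ay": 0,"az": 0,"grip": 9.0},{"tx": 0,"ty": 0,"tz": 0,"ax": 0,"ay": 0,"az": 0,"grip": 9.0},{"tx": 0,"ty": 0,"tz": 0,"ax": 0,"ay": 0,"az": 0,"grip": 5.5},{"tx": 0,"ty": 0,"tz": 0,"ax": 0,"ay": 0,"az": 0,"grip": 5.5},{"tx": 0,"ty": 0,"tz": 0,"ax": 0,"ay": 0,"az": 0,"grip": 5.5},{"tx": 0,"ty": 0,"tz": 0,"ax": 0,"ay": 0,"az": 0,"grip": 5.5}], force=25)

```text
time_s: 9.55
tcp_pos: [0.4732, 0.2142, 0.1653]
tool_rot: [0.012, 2.53, 0.004]
wrist_force: [-1.8, -0.1, 3.5]
opening: 0.0601
grip_force: 25.0
```

Request:
step_arm(plan=[{"tx": -0.287,"ty": 0,"tz": 0.41,"ax": 0,"ay": 0,"az": 0,"grip": 5.5},{"tx": -0.574,"ty": 0,"tz": 0.82,"ax": 0,"ay": 0,"az": 0,"grip": 5.5},{"tx": -1.147,"ty": 0,"tz": 1.638,"ax": 0,"ay": 0,"az": 0,"grip": 5.5},{"tx": -1.147,"ty": 0,"tz": 1.638,"ax": 0,"ay": 0,"az": 0,"grip": 5.5},{"tx": -1.147,"ty": 0,"tz": 1.638,"ax": 0,"ay": 0,"az": 0,"grip": 5.5},{"tx": -1.147,"ty": 0,"tz": 1.638,"ax": 0,"ay": 0,"az": 0,"grip": 5.5},{"tx": 0,"ty": 0,"tz": 1,"ax": 0,"ay": 7,"az": 0,"grip": 5.5},{"tx": 0,"ty": 0,"tz": 1,"ax": 0,"ay": 7,"az": 0,"grip": 5.5},{"tx": 0,"ty": 0,"tz": 1,"ax": 0,"ay": 7,"az": 0,"grip": 5.5},{"tx": 0,"ty": 0,"tz": 1,"ax": 0,"ay": 7,"az": 0,"grip": 5.5},{"tx": 0,"ty": 0,"tz": 0,"ax": 0,"ay": 7,"az": 0,"grip": 5.5},{"tx": 0,"ty": 0,"tz": 0,"ax": 0,"ay": 0,"az": 0,"grip": 5.5}])

```text
time_s: 11.05
tcp_pos: [0.4187, 0.2141, 0.2829]
tool_rot: [-0.015, -3.141, -0.001]
wrist_force: [0.4, -0.6, -1.6]
opening: 0.0599
grip_force: 25.0
```

Run:
```python
from h import *
import pickle
s=env.state();print(s['tcp_pos'],Rot.from_rotvec(s['tool_rot']).as_matrix().round(4).tolist(),s['opening'],s['wrist_force'])
c=save('scene','pics/s4.png');pickle.dump(c,open('s4.pkl','wb'))
t=np.array(s['tcp_pos'])
p=proj(c,t+[0.01,0,-.12]);x,y=map(int,p-[60,50]);x=max(x,0);y=max(y,0)
print(x,y); im=c['color'][y:y+105,x:x+140,::-1];a=cv2.resize(im,(560,420),interpolation=cv2.INTER_CUBIC)
w=wrist();b=cv2.resize(w['color'][:,:,::-1],(240,180))
o=np.zeros((600,800,3),np.uint8);o[:420,:560]=a;o[:180,560:]=b;o[420:,:300]=0
cv2.imwrite('pics/x4.png',o);pickle.dump(w,open('w4.pkl','wb'))
```

```text
[0.41869083 0.2141198  0.28285453] [[-1.0, 0.0096, -0.0002], [0.0096, 1.0, 0.0004], [0.0002, 0.0004, -1.0]] 0.05988439092922482 [ 0.43550372 -0.61025678 -1.56894946]
255 81
```

View pics/x4.png

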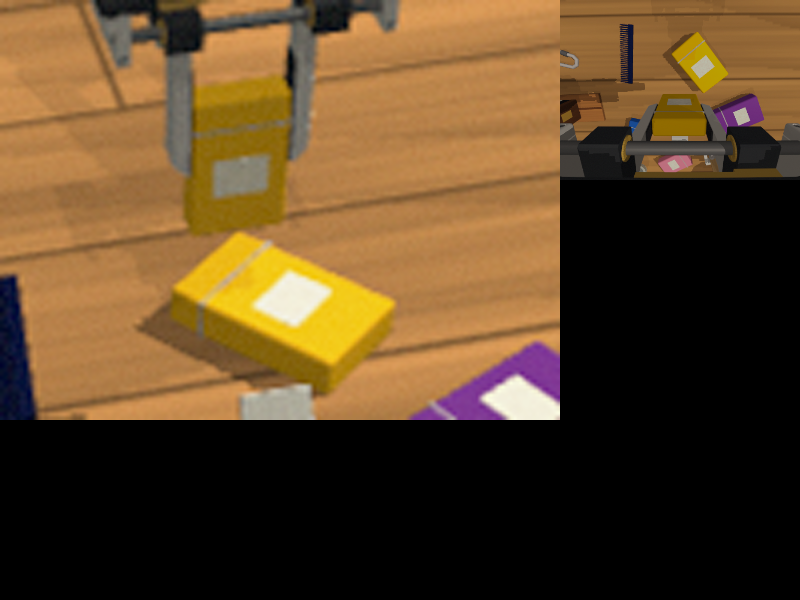

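The tin is held upright, with its face corners at about (192,88), (290,77), (188,234) and (284,218) in the crop. Next I'll estimate its height and offset in the hand.

Run:
```python
from h import *
import pickle
from scipy.optimize import least_squares
c=pickle.load(open('s4.pkl','rb'));w=pickle.load(open('w4.pkl','rb'))
t=np.array([.4187,.2141,.2829])
uv=[(255+X/4-.4,81+Y/4-.4) for X,Y in((192,88),(290,77),(188,234),(284,218))]
def P(p,a,h,dx): 
    return t+[dx+.011*np.cos(p[2])-np.sin(p[2])*(h-.064), p[0]+.03*a, -.078+p[1]+(h-.064)*np.cos(p[2])+.011*np.sin(p[2])]
for dx in(-.003,0,.003):
    f=lambda p:np.concatenate([proj(c,P(p,a,h,dx))-u for u,(a,h) in zip(uv,((-1,.096),(1,.096),(-1,0),(1,0)))])
    r=least_squares(f,[0,0,0]);print(dx,r.x,f(r.x).round(1))
for zt in(.2379,): 
  for xx in(-.011,.011): print('pred v',proj(w,t+[xx,0,-.078+.032]))
print([ (v,w['color'][v,270].tolist()) for v in range(215,325,3)])
```

```text
-0.003 [-0.00299753  0.0071713   0.09728983] [-0.7  0.7 -0.2 -0.2  0.6 -0.4  0.3 -0.1]
0 [-0.00391918  0.00942678  0.09311051] [-0.7  0.7 -0.1 -0.3  0.5 -0.4  0.3 -0.1]
0.003 [-0.00484083  0.01168187  0.08893723] [-0.7  0.7 -0.  -0.3  0.5 -0.3  0.3 -0.1]
pred v [276.01622934 276.44040514]
pred v [276.49851562 318.5279997 ]
[(215, [157, 111, 59]), (218, [155, 109, 57]), (221, [115, 82, 0]), (224, [115, 82, 0]), (227, [112, 80, 0]), (230, [112, 100, 80]), (233, [113, 106, 93]), (236, [113, 106, 93]), (239, [112, 105, 92]), (242, [108, 101, 88]), (245, [112, 87, 31]), (248, [113, 82, 0]), (251, [113, 82, 0]), (254, [113, 81, 0]), (257, [113, 81, 0]), (260, [96, 80, 47]), (263, [113, 82, 0]), (266, [113, 81, 0]), (269, [112, 81, 0]), (272, [112, 81, 0]), (275, [116, 84, 0]), (278, [136, 100, 0]), (281, [142, 105, 0]), (284, [145, 108, 0]), (287, [144, 107, 0]), (290, [144, 107, 0]), (293, [145, 107, 0]), (296, [144, 107, 0]), (299, [144, 107, 0]), (302, [144, 107, 0]), (305, [144, 106, 0]), (308, [143, 106, 0]), (311, [143, 106, 0]), (314, [143, 106, 0]), (317, [136, 116, 72]), (320, [158, 152, 141]), (323, [163, 156, 145])]
```

Run:
```python
from h import *
import pickle
from scipy.optimize import least_squares
w=pickle.load(open('w4.pkl','rb'));t=np.array([.4187,.2141,.2829])
im=w['color'].astype(int)
for v in(222,280,296,312):
    m=(im[v,:,2]<40)&(im[v,:,0]>90)&(im[v,:,0]-im[v,:,1]<60);u=np.where(m)[0];print(v,u.min(),u.max(),len(u))
print([(v,im[v,260].tolist()) for v in range(214,224)],[im[v,270].tolist() for v in range(312,319)])
def P(p,a,n,h):
    k=h-.064; return t+[p[0]+n*.011*np.cos(p[2])-np.sin(p[2])*k,.001+.03*a,-.078+p[1]+k*np.cos(p[2])+n*.011*np.sin(p[2])]
f=lambda p:np.array([proj(w,P(p,0,-1,.096))[1]-276.5,proj(w,P(p,0,1,.096))[1]-316.5,proj(w,P(p,0,-1,0))[1]-219.5])
r=least_squares(f,[0,0,0],x_scale=[.01,.01,.1]);print(r.x,f(r.x))
for d in (0,.004,.008):
    print(d,proj(w,P([0,d,0],-1,-1,.096)),proj(w,P([0,d,0],1,-1,.096)),proj(w,P([0,d,0],-1,1,.096)),proj(w,P([0,d,0],1,1,.096)),proj(w,P([0,d,0],0,-1,0)))
```

```text
222 55 423 148
280 6 341 153
296 86 340 127
312 216 340 125
[(214, [158, 113, 59]), (215, [157, 111, 58]), (216, [157, 110, 59]), (217, [156, 110, 58]), (218, [157, 110, 59]), (219, [128, 91, 22]), (220, [115, 83, 0]), (221, [114, 82, 0]), (222, [115, 83, 0]), (223, [112, 80, 0])] [[143, 106, 0], [143, 106, 0], [143, 106, 0], [135, 99, 0], [126, 91, 0], [136, 116, 72], [159, 152, 140]]
[ 0.00491435 -0.00818991  0.01507796] [-5.68434189e-14  1.70530257e-13  2.84217094e-14]
0 [211.97065907 276.90781472] [344.54581049 275.85398113] [215.12223155 318.93459542] [342.16852206 317.96253281] [278.05781661 215.34384514]
0.004 [210.14349937 281.22908778] [346.4004179  280.15022787] [213.46070861 324.18103181] [343.87664464 323.18811281] [278.06216701 216.9117982 ]
0.008 [208.21249737 285.79657731] [348.3605405  284.69152538] [211.70933426 329.71205634] [345.67723267 328.69743565] [278.06666507 218.53302515]
```

Request:
step_arm(plan=[{"tx": 0.768,"ty": -3.63,"tz": 0,"ax": 0,"ay": 0,"az": -8.76,"grip": 5.5},{"tx": 0.768,"ty": -3.63,"tz": 0,"ax": 0,"ay": 0,"az": -8.76,"grip": 5.5},{"tx": 0.768,"ty": -3.63,"tz": 0,"ax": 0,"ay": 0,"az": -8.76,"grip": 5.5},{"tx": 0.768,"ty": -3.63,"tz": 0,"ax": 0,"ay": 0,"az": -8.76,"grip": 5.5},{"tx": 0.768,"ty": -3.63,"tz": 0,"ax": 0,"ay": 0,"az": -8.76,"grip": 5.5},{"tx": 0.768,"ty": -3.63,"tz": 0,"ax": 0,"ay": 0,"az": -8.76,"grip": 5.5},{"tx": 0.768,"ty": -3.63,"tz": 0,"ax": 0,"ay": 0,"az": -8.76,"grip": 5.5},{"tx": 0.768,"ty": -3.63,"tz": 0,"ax": 0,"ay": 0,"az": -8.76,"grip": 5.5},{"tx": 0.768,"ty": -3.63,"tz": 0,"ax": 0,"ay": 0,"az": -8.76,"grip": 5.5},{"tx": 0.768,"ty": -3.63,"tz": 0,"ax": 0,"ay": 0,"az": -8.76,"grip": 5.5},{"tx": 0,"ty": 0,"tz": -1,"ax": 0,"ay": 0,"az": 0,"grip": 5.5},{"tx": 0,"ty": 0,"tz": -1,"ax": 0,"ay": 0,"az": 0,"grip": 5.5}])

```text
time_s: 12.65
tcp_pos: [0.4951, -0.1481, 0.2621]
tool_rot: [2.183, 2.259, -0.0]
wrist_force: [1.0, 0.1, -0.3]
opening: 0.0601
grip_force: 25.0
```

Request:
step_arm(plan=[{"tx": 0,"ty": 0,"tz": 0,"ax": 0,"ay": 0,"az": 0,"grip": 5.5},{"tx": 0,"ty": 0,"tz": 0,"ax": 0,"ay": 0,"az": 0,"grip": 5.5}])

```text
time_s: 12.9
tcp_pos: [0.4955, -0.1482, 0.2631]
tool_rot: [2.183, 2.258, 0.0]
wrist_force: [-0.2, 0.4, -1.4]
opening: 0.0603
grip_force: 25.0
```

Run:
```python
from h import *
import pickle
s=env.state();print(s['tcp_pos'],Rot.from_rotvec(s['tool_rot']).as_matrix().round(4).tolist(),s['q'])
c=save('scene','pics/s5.png');w=wrist();pickle.dump((c,w),open('c5.pkl','wb'))
a=cv2.resize(c['color'][140:240,120:240,::-1],(480,400),interpolation=cv2.INTER_CUBIC)
b=cv2.resize(w['color'][130:370,200:360,::-1],(320,480))
o=np.zeros((600,800,3),np.uint8);o[:400,:480]=a;o[:480,480:]=b;cv2.imwrite('pics/x5.png',o)
```

```text
[ 0.49551868 -0.14817946  0.26312883] [[-0.0339, 0.9994, 0.0005], [0.9994, 0.0339, -0.0002], [-0.0002, 0.0005, -1.0]] [-3.61393002e-01  2.63692987e-01  1.66278642e+00 -2.17126570e-05
  1.21459932e+00 -3.95246340e-01]
```

View pics/x5.png

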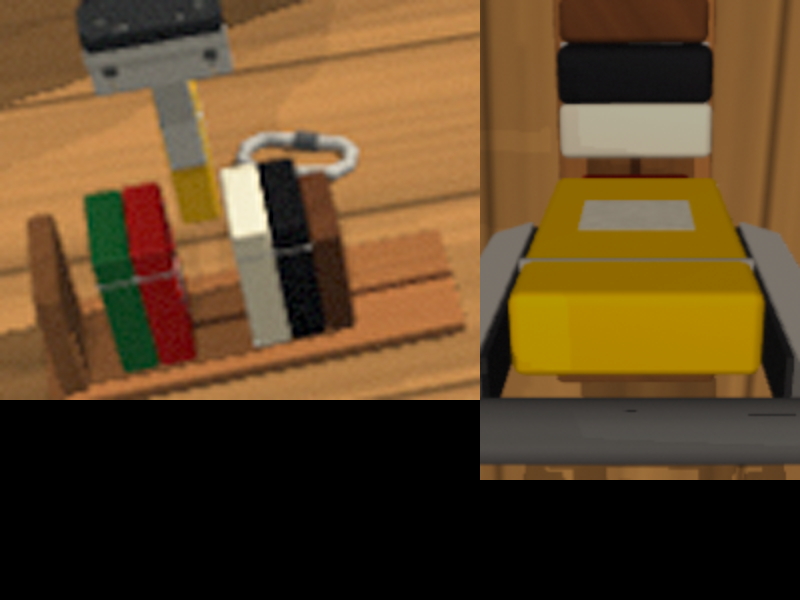

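Run:
```python
from h import *
import pickle
c,w=pickle.load(open('c5.pkl','rb'));t=np.array([.4955,-.1482,.2631]);a=.034
ex=np.array([np.cos(a),np.sin(a),0]);ey=np.array([-np.sin(a),np.cos(a),0])
for dy in(-.003,0,.003):
  for dz in(-.145,-.142):
    print(dy,dz,[((proj(c,t+ex*sx*.03+ey*(dy+sy*.011)+[0,0,dz])-[120,140])*4+1.5).round(0).tolist() for sx,sy in((1,-1),(1,1),(-1,1))])
T=lambda u,v:(200+(u-480)/2,130+v/2)
for n,u,v in(('white near',636,157),('red',636,178)): print(n,atz(w,T(u,v),.106))
S=lambda X,Y:(120+X/4-.4,140+Y/4-.4)
for n,u,v in(('white near-x- corner',221,168),('white near x+',239,234),('red far x-',160,186),('red far x+',177,243),('red far x+ b',168,250)): print(n,atz(c,S(u,v),.106))
g=c['color'][140+50,120+38:120+60].tolist();print(g)
```

```text
-0.003 -0.145 [[182.0, 233.0], [221.0, 226.0], [209.0, 156.0]]
-0.003 -0.142 [[181.0, 230.0], [220.0, 222.0], [208.0, 153.0]]
0 -0.145 [[187.0, 232.0], [226.0, 225.0], [214.0, 155.0]]
0 -0.142 [[186.0, 229.0], [226.0, 221.0], [213.0, 152.0]]
0.003 -0.145 [[192.0, 231.0], [232.0, 224.0], [219.0, 154.0]]
0.003 -0.142 [[192.0, 228.0], [231.0, 220.0], [218.0, 151.0]]
white near [ 0.49667064 -0.13434875  0.106     ]
red [ 0.4969711  -0.14305947  0.106     ]
white near-x- corner [ 0.46322315 -0.13613823  0.106     ]
white near x+ [ 0.52134922 -0.13074763  0.106     ]
red far x- [ 0.47016046 -0.17212301  0.106     ]
red far x+ [ 0.52016673 -0.16565253  0.106     ]
red far x+ b [ 0.52460052 -0.17099236  0.106     ]
[[139, 18, 17], [127, 16, 14], [130, 56, 45], [175, 115, 72], [201, 141, 79], [190, 136, 73], [159, 117, 42], [135, 101, 0], [142, 107, 10], [140, 102, 6], [145, 105, 19], [141, 104, 8], [142, 106, 16], [139, 104, 10], [139, 104, 4], [162, 124, 22], [173, 126, 40], [156, 116, 71], [194, 175, 140], [242, 234, 201], [244, 237, 207], [244, 236, 206]]
```

The tin is centred over the gap, with a y offset of about -3 mm in the hand, already allowed for. Red, white and the rest are upright. I'll lower it now.

Request:
step_arm(plan=[{"tx": 0,"ty": 0,"tz": -1,"ax": 0,"ay": 0,"az": 0,"grip": 5.5},{"tx": 0,"ty": 0,"tz": -1.5,"ax": 0,"ay": 0,"az": 0,"grip": 5.5},{"tx": 0,"ty": 0,"tz": -1.5,"ax": 0,"ay": 0,"az": 0,"grip": 5.5},{"tx": 0,"ty": 0,"tz": -1.5,"ax": 0,"ay": 0,"az": 0,"grip": 5.5},{"tx": 0,"ty": 0,"tz": -1.5,"ax": 0,"ay": 0,"az": 0,"grip": 5.5},{"tx": 0,"ty": 0,"tz": -1.5,"ax": 0,"ay": 0,"az": 0,"grip": 5.5},{"tx": 0,"ty": 0,"tz": -1.0,"ax": 0,"ay": 0,"az": 0,"grip": 5.5},{"tx": 0,"ty": 0,"tz": 0,"ax": 0,"ay": 0,"az": 0,"grip": 5.5},{"tx": 0,"ty": 0,"tz": 0,"ax": 0,"ay": 0,"az": 0,"grip": 5.5}])

```text
time_s: 14.12
tcp_pos: [0.4957, -0.1489, 0.1683]
tool_rot: [2.185, 2.257, 0.0]
wrist_force: [-0.0, 0.2, -1.0]
opening: 0.0602
grip_force: 25.0
```

Request:
step_arm(plan=[{"tx": 0,"ty": 0,"tz": -0.2,"ax": 0,"ay": 0,"az": 0,"grip": 5.5},{"tx": 0,"ty": 0,"tz": -0.2,"ax": 0,"ay": 0,"az": 0,"grip": 5.5},{"tx": 0,"ty": 0,"tz": -0.2,"ax": 0,"ay": 0,"az": 0,"grip": 5.5},{"tx": 0,"ty": 0,"tz": 0,"ax": 0,"ay": 0,"az": 0,"grip": 5.5}])

```text
time_s: 14.62
tcp_pos: [0.4954, -0.1488, 0.1617]
tool_rot: [-2.185, -2.257, 0.0]
wrist_force: [-0.3, -0.2, -0.7]
opening: 0.0598
grip_force: 25.0
```

Request:
step_arm(plan=[{"tx": 0,"ty": 0,"tz": -0.2,"ax": 0,"ay": 0,"az": 0,"grip": 5.5},{"tx": 0,"ty": 0,"tz": -0.2,"ax": 0,"ay": 0,"az": 0,"grip": 5.5},{"tx": 0,"ty": 0,"tz": 0,"ax": 0,"ay": 0,"az": 0,"grip": 5.5}])

```text
time_s: 15.0
tcp_pos: [0.4954, -0.1488, 0.1577]
tool_rot: [-2.185, -2.257, 0.0]
wrist_force: [-0.2, 0.3, -1.0]
opening: 0.0598
grip_force: 25.0
```

Request:
step_arm(plan=[{"tx": 0,"ty": 0,"tz": -0.15,"ax": 0,"ay": 0,"az": 0,"grip": 5.5},{"tx": 0,"ty": 0,"tz": 0,"ax": 0,"ay": 0,"az": 0,"grip": 5.5}])

```text
time_s: 15.25
tcp_pos: [0.4954, -0.1488, 0.1563]
tool_rot: [-2.185, -2.257, 0.0]
wrist_force: [-0.8, -0.8, -1.0]
opening: 0.06
grip_force: 25.0
```

Request:
step_arm(plan=[{"tx": 0,"ty": 0,"tz": -0.15,"ax": 0,"ay": 0,"az": 0,"grip": 5.5},{"tx": 0,"ty": 0,"tz": 0,"ax": 0,"ay": 0,"az": 0,"grip": 5.5}])

```text
time_s: 15.5
tcp_pos: [0.4954, -0.1488, 0.1548]
tool_rot: [-2.185, -2.257, 0.0]
wrist_force: [0.5, 1.2, -1.5]
opening: 0.0598
grip_force: 25.0
```

Request:
step_arm(plan=[{"tx": 0,"ty": 0,"tz": -0.15,"ax": 0,"ay": 0,"az": 0,"grip": 5.5},{"tx": 0,"ty": 0,"tz": 0,"ax": 0,"ay": 0,"az": 0,"grip": 5.5}])

```text
time_s: 15.75
tcp_pos: [0.4954, -0.1488, 0.1532]
tool_rot: [-2.185, -2.257, 0.0]
wrist_force: [-0.4, 1.0, -1.3]
opening: 0.0599
grip_force: 25.0
```

Request:
step_arm(plan=[{"tx": 0,"ty": 0,"tz": -0.15,"ax": 0,"ay": 0,"az": 0,"grip": 5.5},{"tx": 0,"ty": 0,"tz": 0,"ax": 0,"ay": 0,"az": 0,"grip": 5.5}])

```text
time_s: 16.0
tcp_pos: [0.4956, -0.1489, 0.1529]
tool_rot: [2.185, 2.257, 0.0]
wrist_force: [-5.7, 1.7, 13.6]
opening: 0.0597
grip_force: 25.0
```

Request:
step_arm(plan=[{"tx": 0,"ty": 0,"tz": 0.05,"ax": 0,"ay": 0,"az": 0,"grip": 5.5},{"tx": 0,"ty": 0,"tz": 0,"ax": 0,"ay": 0,"az": 0,"grip": 6.3},{"tx": 0,"ty": 0,"tz": 0,"ax": 0,"ay": 0,"az": 0,"grip": 7.5},{"tx": 0,"ty": 0,"tz": 0,"ax": 0,"ay": 0,"az": 0,"grip": 7.5},{"tx": 0,"ty": 0,"tz": 0,"ax": 0,"ay": 0,"az": 0,"grip": 7.5},{"tx": 0,"ty": 0,"tz": 2,"ax": 0,"ay": 0,"az": 0,"grip": 7.5},{"tx": 0,"ty": 0,"tz": 4,"ax": 0,"ay": 0,"az": 0,"grip": 7.5},{"tx": 0,"ty": 0,"tz": 4,"ax": 0,"ay": 0,"az": 0,"grip": 7.5},{"tx": 0,"ty": 0,"tz": 0,"ax": 0,"ay": 0,"az": 0,"grip": 9.0},{"tx": 0,"ty": 0,"tz": 0,"ax": 0,"ay": 0,"az": 0,"grip": 9.0}], force=5)

```text
time_s: 17.25
tcp_pos: [0.4952, -0.1487, 0.2515]
tool_rot: [-2.185, -2.256, 0.001]
wrist_force: [-0.6, 0.8, -0.9]
opening: 0.0891
grip_force: 0.0
```

Run:
```python
from h import *
import pickle
s=env.state();print(s['tcp_pos'],s['opening'],s['wrist_force'],s['time_s'])
c=save('scene','pics/s6.png');w=wrist();pickle.dump((c,w),open('c6.pkl','wb'))
a=cv2.resize(c['color'][140:240,120:240,::-1],(480,400),interpolation=cv2.INTER_CUBIC)
b=cv2.resize(w['color'][130:370,200:360,::-1],(320,480))
o=np.zeros((600,800,3),np.uint8);o[:400,:480]=a;o[:480,480:]=b;cv2.imwrite('pics/x6.png',o)
```

```text
[ 0.49520318 -0.14873723  0.25152332] 0.08912858536830398 [-0.62709866  0.7558085  -0.88133417] 17.25
```

View pics/x6.png

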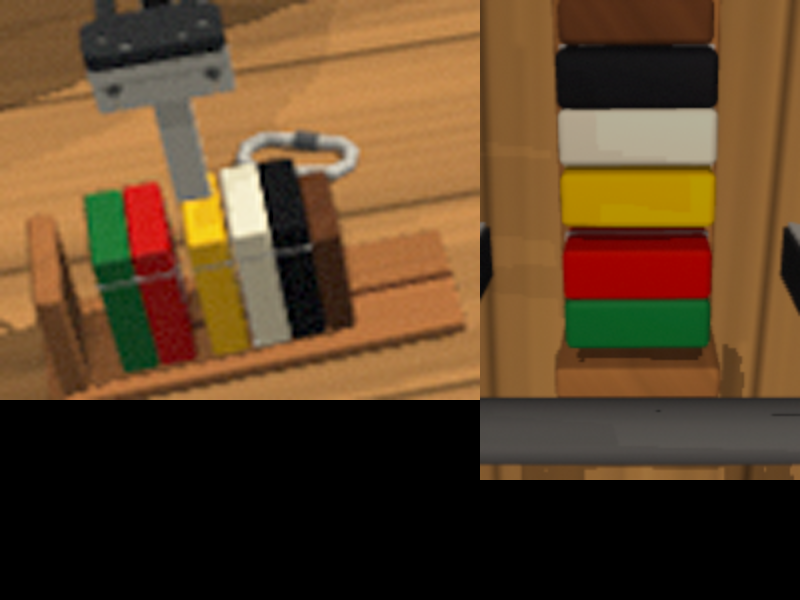

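The yellow tin stands upright and lined up in the gap between red and white: crop rows 170–228 in the wrist view, front face at about (215,280) in the scene view. Next I'll close the fingers and go down behind the bookend.

Request:
step_arm(plan=[{"tx": -0.1,"ty": 3.5,"tz": 0,"ax": 0,"ay": 0,"az": 0,"grip": 0},{"tx": -0.1,"ty": 3.6,"tz": 0,"ax": 0,"ay": 0,"az": 0,"grip": 0},{"tx": -0.1,"ty": 3.6,"tz": 0,"ax": 0,"ay": 0,"az": 0,"grip": 0},{"tx": 0,"ty": 0,"tz": 0,"ax": 0,"ay": 0,"az": 0,"grip": 0},{"tx": 0,"ty": 0,"tz": 0,"ax": 0,"ay": 0,"az": 0,"grip": 0},{"tx": 0,"ty": 0,"tz": -3,"ax": 0,"ay": 0,"az": 0,"grip": 0},{"tx": 0,"ty": 0,"tz": -3,"ax": 0,"ay": 0,"az": 0,"grip": 0},{"tx": 0,"ty": 0,"tz": -3,"ax": 0,"ay": 0,"az": 0,"grip": 0},{"tx": 0,"ty": 0,"tz": -2,"ax": 0,"ay": 0,"az": 0,"grip": 0},{"tx": 0,"ty": 0,"tz": -1,"ax": 0,"ay": 0,"az": 0,"grip": 0},{"tx": 0,"ty": 0,"tz": 0,"ax": 0,"ay": 0,"az": 0,"grip": 0}])

```text
time_s: 18.73
tcp_pos: [0.4924, -0.0424, 0.1321]
tool_rot: [-2.186, -2.256, 0.001]
wrist_force: [0.9, -0.5, 0.5]
opening: 0.0004
grip_force: 0.0
```

Request:
step_arm(plan=[{"tx": 0.01,"ty": -0.4,"tz": 0,"ax": 0,"ay": 0,"az": 0,"grip": 0},{"tx": 0.01,"ty": -0.4,"tz": 0,"ax": 0,"ay": 0,"az": 0,"grip": 0},{"tx": 0.01,"ty": -0.4,"tz": 0,"ax": 0,"ay": 0,"az": 0,"grip": 0},{"tx": 0.01,"ty": -0.4,"tz": 0,"ax": 0,"ay": 0,"az": 0,"grip": 0},{"tx": 0.01,"ty": -0.4,"tz": 0,"ax": 0,"ay": 0,"az": 0,"grip": 0},{"tx": 0.01,"ty": -0.4,"tz": 0,"ax": 0,"ay": 0,"az": 0,"grip": 0}])

```text
time_s: 19.48
tcp_pos: [0.4931, -0.0659, 0.1324]
tool_rot: [-2.185, -2.257, -0.0]
wrist_force: [-0.1, 3.7, 0.9]
opening: 0.0004
grip_force: 1.8
```

Request:
step_arm(plan=[{"tx": 0.01,"ty": -0.25,"tz": 0,"ax": 0,"ay": 0,"az": 0,"grip": 0},{"tx": 0.01,"ty": -0.25,"tz": 0,"ax": 0,"ay": 0,"az": 0,"grip": 0},{"tx": 0.01,"ty": -0.25,"tz": 0,"ax": 0,"ay": 0,"az": 0,"grip": 0},{"tx": 0.01,"ty": -0.25,"tz": 0,"ax": 0,"ay": 0,"az": 0,"grip": 0},{"tx": 0.01,"ty": -0.25,"tz": 0,"ax": 0,"ay": 0,"az": 0,"grip": 0},{"tx": 0.01,"ty": -0.25,"tz": 0,"ax": 0,"ay": 0,"az": 0,"grip": 0},{"tx": 0.01,"ty": -0.25,"tz": 0,"ax": 0,"ay": 0,"az": 0,"grip": 0},{"tx": 0.01,"ty": -0.25,"tz": 0,"ax": 0,"ay": 0,"az": 0,"grip": 0},{"tx": 0.01,"ty": -0.25,"tz": 0,"ax": 0,"ay": 0,"az": 0,"grip": 0}])

```text
time_s: 20.6
tcp_pos: [0.494, -0.0883, 0.1324]
tool_rot: [-2.185, -2.257, -0.0]
wrist_force: [-0.3, 6.1, 1.7]
opening: 0.0003
grip_force: 3.3
```

Request:
step_arm(plan=[{"tx": 0,"ty": -0.2,"tz": 0,"ax": 0,"ay": 0,"az": 0,"grip": 0},{"tx": 0,"ty": -0.2,"tz": 0,"ax": 0,"ay": 0,"az": 0,"grip": 0},{"tx": 0,"ty": 0,"tz": 0,"ax": 0,"ay": 0,"az": 0,"grip": 0}])

```text
time_s: 20.98
tcp_pos: [0.4941, -0.0925, 0.1324]
tool_rot: [2.185, 2.257, 0.0]
wrist_force: [-0.3, 3.8, 0.7]
opening: 0.0004
grip_force: 1.8
```

Request:
step_arm(plan=[{"tx": 0,"ty": -0.2,"tz": 0,"ax": 0,"ay": 0,"az": 0,"grip": 0},{"tx": 0,"ty": 0,"tz": 0,"ax": 0,"ay": 0,"az": 0,"grip": 0}])

```text
time_s: 21.22
tcp_pos: [0.4941, -0.0945, 0.1324]
tool_rot: [2.185, 2.257, 0.0]
wrist_force: [2.2, 3.0, 0.7]
opening: 0.0007
grip_force: 1.8
```

Request:
step_arm(plan=[{"tx": 0,"ty": -0.2,"tz": 0,"ax": 0,"ay": 0,"az": 0,"grip": 0},{"tx": 0,"ty": 0,"tz": 0,"ax": 0,"ay": 0,"az": 0,"grip": 0}])

```text
time_s: 21.48
tcp_pos: [0.4941, -0.0965, 0.1324]
tool_rot: [2.185, 2.257, 0.0]
wrist_force: [2.5, 3.2, 0.4]
opening: 0.0003
grip_force: 1.7
```

Request:
step_arm(plan=[{"tx": 0,"ty": -0.15,"tz": 0,"ax": 0,"ay": 0,"az": 0,"grip": 0},{"tx": 0,"ty": 0,"tz": 0,"ax": 0,"ay": 0,"az": 0,"grip": 0}])

```text
time_s: 21.72
tcp_pos: [0.4941, -0.0969, 0.1324]
tool_rot: [-2.184, -2.257, -0.002]
wrist_force: [3.4, 14.7, 2.9]
opening: 0.0002
grip_force: 7.6
```

Request:
step_arm(plan=[{"tx": 0,"ty": -0.1,"tz": 0,"ax": 0,"ay": 0,"az": 0,"grip": 0},{"tx": 0,"ty": 0,"tz": 0,"ax": 0,"ay": 0,"az": 0,"grip": 0}])

```text
time_s: 21.98
tcp_pos: [0.4941, -0.097, 0.1324]
tool_rot: [-2.183, -2.256, -0.003]
wrist_force: [3.5, 24.5, 3.6]
opening: 0.0006
grip_force: 12.2
```

Request:
step_arm(plan=[{"tx": 0,"ty": 0.3,"tz": 0,"ax": 0,"ay": 0,"az": 0,"grip": 0},{"tx": 0,"ty": 1,"tz": 0,"ax": 0,"ay": 0,"az": 0,"grip": 0},{"tx": 0,"ty": 3,"tz": 0,"ax": 0,"ay": 0,"az": 0,"grip": 0},{"tx": 0,"ty": 3,"tz": 3,"ax": 0,"ay": 0,"az": 0,"grip": 0},{"tx": 0,"ty": 3,"tz": 5,"ax": 0,"ay": 0,"az": 0,"grip": 0},{"tx": 0,"ty": 3,"tz": 5,"ax": 0,"ay": 0,"az": 0,"grip": 0},{"tx": 0,"ty": 4,"tz": 3,"ax": 0,"ay": 0,"az": 0,"grip": 0},{"tx": 0,"ty": 4,"tz": 0,"ax": 0,"ay": 0,"az": 0,"grip": 0},{"tx": 0,"ty": 0,"tz": 0,"ax": 0,"ay": 0,"az": 0,"grip": 0}])

```text
time_s: 23.1
tcp_pos: [0.4936, 0.1161, 0.2925]
tool_rot: [2.182, 2.26, 0.0]
wrist_force: [-0.4, -0.9, 0.2]
opening: 0.0003
grip_force: 0.0
```

Run:
```python
from h import *
s=env.state();print(s['time_s'],s['tcp_pos'],s['wrist_force'])
a=.0314
for n in('scene','top'):
    c=read_camera(n)
    for sx in(-.02,.015,.025):
        out=[];l=None
        for y in np.arange(-.116,.045,.001):
            X=[.4939+np.cos(a)*sx-np.sin(a)*y,-.134+np.sin(a)*sx+np.cos(a)*y,.106]
            u,v=proj(c,X).round().astype(int);r,g,b=c['color'][v,u].astype(int)
            k='W' if min(r,g,b)>150 else 'K' if max(r,g,b)<50 else 'G' if g>r+20 else 'Y' if r>120 and b<60 and g>.6*r else 'R' if r>110 and g<60 else '.'
            out.append(k)
        print(n,sx,''.join(out))
```

```text
23.1 [0.49360498 0.11606974 0.29246217] [-0.40900615 -0.91699415  0.19720395]
scene -0.02 .................GGGGGGGGGGGGGGGGGG....RRRRRRRRRRRRRRRRRRRYYYYYYYYYYYYYYYYYYYYYYY.......................KKKKKKKKKKKKKKKKKKKKK..YY.............WWWWWWWWWWWWW......
scene 0.015 YYYYYY...........GGGGGGGGGGGGGGGGGGGG..RRRRRRRRRRRRRRRRRR.RYYYYYYYYYYYYYYYYYYYYY.........................KKKKKKKKKKKKKKKKKKKK.................YY.................
scene 0.025 ................GGGGGGGGGGGGGGGGGGGG...RRRRRRRRRRRRRRRRRRR.YYYYYYYYYYYYYYYYYYYYYY.......................KKKKKKKKKKKKKKKKKKKKKK...................YYYYYYYY...YYY..
top -0.02 YYYYYYYYYYYYYYYY..GGGGGGGGGGGGGGGGGG.RRRRRRRRRRRRRRRRRRRRRR..YYYYYYYYYYYYYYYYYYYY...WWWWWWWWWWWWWWWW......KKKKKKKKKKKKKKKKKKKKKKK.....................KKKK.......
top 0.015 YYYYYYYYYYYYYYYY..GGGGGGGGGGGGGGGGG..RRRRRRRRRRRRRRRRRRRRRR..YYYYYYYYYYYYYYYYYYYY....WWWWWWWWWWWWW........KKKKKKKKKKKKKKKKKKKKKKKK.......................KKKK....
top 0.025 YYYYYYYYYYYYYY....GGGGGGGGGGGGGGGGGG..RRRRRRRRRRRRRRRRRRRR..YYYYYYYYYYYYYYYYYYYYYY....WWWWWWWWWWWWW........KKKKKKKKKKKKKKKKKKKKKK...........................YYYYY
```

```bash
python3 -c "
from cell import env
print(env.hand_in())"
```

```text
the job is handed in; nothing more can be done
None
```

The yellow tin is back in the row next to the red tin, the bookend is pushed up so all five tins stand snugly together, and I handed the job in at about 23 s of the 61 s allowed; the hand-in gave no verdict.

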